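Trap a panel bed on its rail with the spring-pin lock block

ROBOT

A 7-joint arm with a two-finger parallel gripper is mounted at the origin on the work surface. World frame = base frame: x ahead of the robot, y to its left, z up, the work surface at z = 0. Lengths are in mm, angles in degrees, forces in N, time in s.
With the tool pointing down it reaches from about 350 to 900 mm from the base axis. Payload 8.1 kg.
Tool frame: the origin (TCP) lies on the centre line of the jaws, within the pads' length; the fingertips stand 19 mm ahead of it and the grasp point (between the pads) is the TCP; z points along the fingers, y is the direction in which the jaws open and shut (so a half turn about z gives the same grasp; the last joint's range is limited). The gripper opens to 92 mm and grips with 3 to 60 N. Pads are 19 mm wide; open, the fingers measure 130 mm over their backs; the gripper's body (75 mm by 190 mm) begins 47 mm behind the grasp point.
Start: joints at [69.866, 24.895, 1.432, 90.138, -0.665, 64.973, -4.303], TCP at [153.876, -605.775, 245.742] pointing down, gripper open.
Joint ranges: [-149.89, 149.89], [-25.12, 119.58], [-72.63, 75.52], [4.76, 147.25], [-75.54, 255.54], [6.69, 114.76], [-157.13, 157.13]. Speed limits (degrees/s): [127.2, 127.2, 172.46, 172.46, 180, 180, 180].

INTERFACE

Orientations are given as a 3x3 rotation matrix whose columns are the frame's x, y, z axes.
In Python, from cell import bot, eyes, job gives the robot as it stands.
- The arm moves only by the tool servo_tool, never from a script. Its argument "series" is a list of rows, each a list of 3 entries, a list of its own where there are three numbers: the opening, from -1 (shut) to 1 (fully open), so that 0 is half open, then the shift along the tool's x, y, z in mm, then the turn about the tool's z in rad. In form: [[claw, [x, y, z], roll], ...]. A call has 1 to 20 rows; each row is the pose to reach, as a shift and turn from the pose commanded when the call began, along the tool's axes at that moment; what a row does not reach only later rows make up. A row lasts 1/8 s, in which the tool goes at most 62.5 mm and 10.7 degrees, less where a joint would pass 70% of its speed; a pose out of reach is approached as far as the arm can. A call with a gripper value outside its range is refused whole. The fingers move at their own pace and stop on an object; "squeeze" is the grip in N (left out, the last holds). Time passes only in rows, so rows that repeat a pose let the fingers close. It gives the time, the measured TCP pose, the force and the opening at its end, in the units of the state.
- bot.sense(): the state, without advancing time (a new reading comes with each control period).
- eyes.grab_frame(name): name is "scene" or "top" or "wrist"; returns the picture (384x512x3 uint8, blue, green, red); there is no depth.
- eyes.camera_info(name): a dict with "fx", "fy", "cx", "cy" (pixels), "camera_from_world" (4x4, takes a point from world to camera coordinates). Camera axes: x right, y down, z forward; pixel columns grow to the right and rows downward; lengths in mm; the calibration is good to about 2 mm. A picture is of the moment at which its call begins: read the wrist's pose just before it. camera_info takes no time and is no camera call; for the wrist camera it gives the pose at the moment of the call.
- job.job_done(): hands the job in, once; it reports no verdict.
The state is a dict: "time_s": time; "joint_positions": joint angles; "qvel": joint speeds; "tau": joint torques, N m; "ee_pos": TCP position; "orientation": TCP orientation; "wrist_force": force on the tool from outside, world axes, zero at the start; "moment": the same for the moment, N m; "finger_gap": opening from 0.0 (shut) to 1.0 (fully open).
Only numpy, scipy, OpenCV 4.12 (cv2) and the standard library are available. Lean on these libraries where they do the work, as an engineer would, in place of code of your own. Each camera call takes 0.05 s, during which the arm holds its last target. There are 200 camera calls.

TASK

Slide the panel bed along its rail by its upright wooden handle until it is fully home against the dark wooden end stop. Then pull up the black spring knob of the lock block, slide the block with it to the next hole towards the bed, and let the pin drop fully into that hole. Finish while still firmly holding the knob, gripped or pressed down, with the pin fully down: do not let go of it. Leave the other things on the bench where they are.

Things in the scene. Friction and masses are not known exactly. Their poses are not given: they have to be found in the camera images.
- jig: The panel jig, fixed to the bench: plywood base 200 x 330 x 15 mm carrying an aluminium rail 30 mm wide, rail top 35 mm above the bench, running along the jig's y axis; robot's side is -x. Origin: centre of the base's underside, under the rail's centre line; z up. The end stop is at the rail's +y end, the lock block towards its -y end, the bed between them.
- stop_face (a point): Middle of the end stop's face that the bed meets, at rail top height. The stop is a dark wooden block across the rail, 110 mm wide, 25 mm thick, top 60 mm above the bench, at jig y = 119 mm.
- next_hole (a point): Centre of the mouth (rail top, 35 mm above the bench) of the hole that the pin must go into, jig y = -20 mm. It is the third of a row of four square holes 12 x 12 mm, 20 mm deep, 50 mm apart along the rail, at jig y = -120, -70, -20 and +30 mm; the pin starts in the one at -70.
- bed (a joint): Travel of the panel bed along the jig's +y, m: 0 = 50 mm short of the end stop, 0.050 = fully home (solid stop). Starts 15 to 46 mm short. About 2 N of sliding friction; stays where it is left. The bed is an aluminium plate 110 x 110 mm, 38 to 48 mm above the bench, with a wooden panel 90 x 100 mm screwed on (top at 62 mm) and a tab with the handle on the -x side.
- bed_handle (a point): Centre of the top of the bed's handle: an upright dark wooden round post 20 mm in diameter, 57 mm high (48 to 105 mm above the bench), 85 mm to the jig's -x side of the rail's centre line and midway along the bed. Axes as the jig's.
- lock_block (a joint): Travel of the lock block along the jig's +y, m: 0 = start, 0.050 = pin over the next hole; range -0.055 to 0.054. Dark steel, 50 x 50 mm, 36 to 70 mm above the bench, with a steel collar 22 mm wide up to 80 mm. About 2 N of friction; the seated pin has 2 mm play either way. At 0.050, 4 mm are left between it and the bed when home; it pushes the bed if it meets it.
- plunger (a joint): Lift of the lock block's spring plunger, straight up, m: 0 = pin fully down (10 mm deep in a hole), 0.018 = end of its travel. The pin, a round-ended steel rod 8 mm in diameter, is clear of the rail above 0.010; between holes it rests on the rail at 0.010. A spring pushes it down with 5 N at 0, 9.5 N at 0.018; let go, it springs back down.
- knob: The plunger's knob: black upright cylinder 26 mm in diameter, 32 mm high, over the middle of the lock block; it moves with the plunger and the block. Origin: centre of its underside, 95 mm above the bench with the pin fully down. Axes as the jig's.
- paint_jar: Bystander: small amber paint jar, 32 mm in diameter, 42 mm high, standing on the jig's base beyond the rail (+x side). Origin: centre of its underside.
- disc_blank: Bystander: flat wooden disc, 42 mm in diameter, 12 mm thick, lying on the jig's base beyond the rail (+x side). Origin: centre of its underside.
- egg_stand: Bystander: wooden egg on a turned foot, 48 mm in diameter, 95 mm high, on the bench to the left (+y). Origin: centre of its underside.
- brush_mug: Bystander: white mug, 72 mm in diameter, 85 mm high, on the bench to the left (+y). Origin: centre of its underside.
- brush: Bystander: brush lying on the bench to the right (-y). Origin: on its underside.
- screwdriver: Bystander: screwdriver lying on the bench to the right (-y). Origin: on its underside.

How it is judged:
By the outcome, as a careful person would: the job done as asked, in the order asked, and still so for the second after the job is handed in, while the arm keeps its last pose, push and grip.
It also fails if it takes over 48 s, if anything falls off the work surface, if the arm or the gripper's body presses on something with over 40 N, if the wrist force passes 120 N, or if a joint passes its speed limit or range.

## Working session

There is one attempt and no reset: what is moved stays moved. The work goes in short steps, Python scripts to look and compute and a tool call to move; the robot and the scene stay as the last step left them, time stands still between calls to the robot, and variables do not carry over. Pictures are saved under pics/ and viewed, about 8 in all and at most 12, crops included, and the job is handed in when it is done.

Besides the shell and the picture viewer there is one more tool, called by a JSON object that holds its "method" and its "body". servo_tool: Moves the arm, as the interface text tells. Its arguments: {"type":"object","properties":{"series":{"type":"array"},"squeeze":{"type":"number"}},"required":["series"]}

```bash
mkdir -p pics; python3 - <<'E'
from cell import bot, eyes, job
import cv2,numpy as np
s=bot.sense(); print(s)
for n in("scene","top"):
    cv2.imwrite(f"pics/{n}0.png",eyes.grab_frame(n)); c=eyes.camera_info(n); print(n,c)
E
```

```text
{'time_s': 0.0, 'joint_positions': array([69.86543025, 24.93697918,  1.42863001, 90.18921004, -0.66641521,
       64.97505899, -4.30169661]), 'qvel': array([-0.04231568,  0.03993319, -0.0301774 ,  0.09930584, -0.05182135,
        0.04080119, -0.11003035]), 'tau': array([-8.77970851e-04, -6.67873192e+01,  9.84228440e-01, -3.14461112e+01,
       -6.06653024e-02,  4.26369812e-02,  1.71312377e-04]), 'ee_pos': array([ 153.76425673, -605.27740128,  244.93805651]), 'orientation': array([[ 9.69211580e-01,  2.46228888e-01, -4.98012769e-04],
       [ 2.46229371e-01, -9.69210355e-01,  1.54415673e-03],
       [-1.02463137e-04, -1.61923996e-03, -9.99998684e-01]]), 'wrist_force': array([-0.52780309,  0.46030604,  0.80249129]), 'moment': array([-0.02381362,  0.01128805,  0.00911295]), 'finger_gap': 1.0018692983776425}
scene {'fx': 436.37792936467145, 'fy': 436.37792936467145, 'cx': 257.6857161803673, 'cy': 194.11851951882153, 'camera_from_world': array([[-7.11556994e-02,  9.97347330e-01, -1.53352473e-02,
         5.26820463e+01],
       [ 6.30268356e-01,  3.30396761e-02, -7.75674016e-01,
        -2.74629168e+02],
       [-7.73109738e-01, -6.48589482e-02, -6.30947423e-01,
         1.87665286e+03],
       [ 0.00000000e+00,  0.00000000e+00,  0.00000000e+00,
         1.00000000e+00]])}
top {'fx': 486.74883086336746, 'fy': 486.74883086336746, 'cx': 260.41478481748936, 'cy': 189.1906937182618, 'camera_from_world': array([[-7.24556712e-03, -9.99791314e-01,  1.91005113e-02,
        -2.88300845e+01],
       [-9.88498850e-01,  4.27574233e-03, -1.51167928e-01,
         5.53156070e+02],
       [ 1.51054713e-01, -1.99761308e-02, -9.88323544e-01,
         1.59833182e+03],
       [ 0.00000000e+00,  0.00000000e+00,  0.00000000e+00,
         1.00000000e+00]])}
```

View pics/scene0.png

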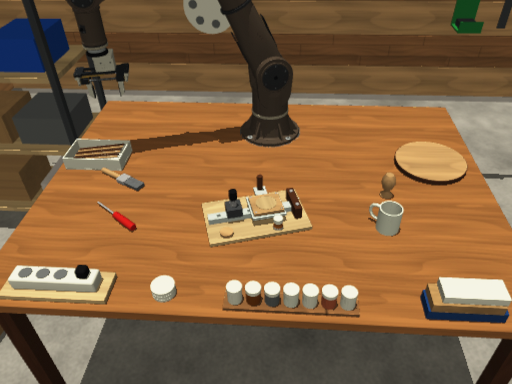

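View pics/top0.png

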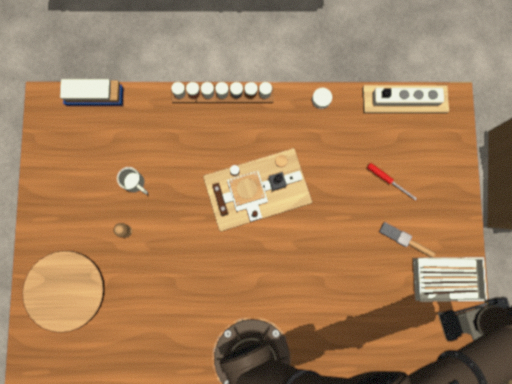

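The scene view shows the jig around (256,215) and the top view around (258,188), with the knob dark near (277,181) and the handle near (254,214). I'll enlarge both.

```bash
python3 - <<'E'
import cv2,numpy as np
a=cv2.imread("pics/scene0.png")[165:250,195:320]; b=cv2.imread("pics/top0.png")[140:235,195:320]
f=lambda i:cv2.resize(i,None,fx=3.2*2-.0,fy=6.4/2*1,interpolation=cv2.INTER_CUBIC)
f=lambda i:cv2.resize(i,None,fx=6.3,fy=6.3,interpolation=cv2.INTER_CUBIC)
A,B=[cv2.resize(i,None,fx=3.15,fy=3.15,interpolation=cv2.INTER_CUBIC) for i in(a,b)]
h=max(A.shape[0],B.shape[0]); p=lambda i:np.pad(i,((0,h-i.shape[0]),(0,0),(0,0)))
cv2.imwrite("pics/crop0.png",np.hstack([p(A),p(B)]))
E
```

```text
(no output)
```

View pics/crop0.png

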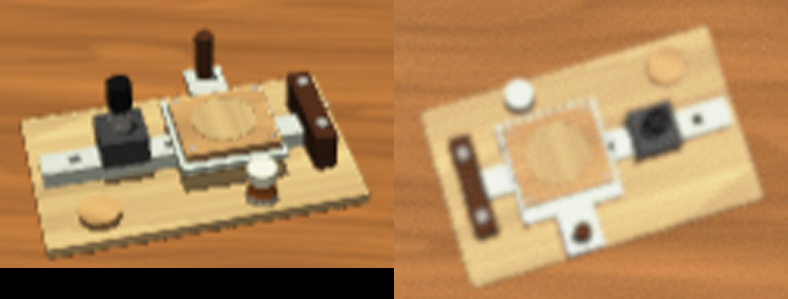

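```bash
cat > h.py <<'E'
import numpy as np
from cell import bot, eyes, job
def ray(c,u,v):
    M=c["camera_from_world"];R=M[:3,:3]
    return -R.T@M[:3,3], R.T@np.array([(u-c["cx"])/c["fx"],(v-c["cy"])/c["fy"],1])
def plane(c,u,v,z):
    o,d=ray(c,u,v); return o+d*(z-o[2])/d[2]
def tri(rs):
    A=np.zeros((3,3));b=np.zeros(3)
    for o,d in rs:
        d=d/np.linalg.norm(d);P=np.eye(3)-np.outer(d,d);A+=P;b+=P@o
    p=np.linalg.solve(A,b)
    return p,[round(float(np.linalg.norm(np.cross(p-o,d/np.linalg.norm(d)))),1) for o,d in rs]
E
python3 - <<'E'
from h import *
np.set_printoptions(precision=1,suppress=True)
s,t=eyes.camera_info("scene"),eyes.camera_info("top")
S=lambda x,y:(x/3.15+195,y/3.15+165); T=lambda x,y:((x-394)/3.15+195,y/3.15+140)
print("handle",tri([ray(s,*S(204,33)),ray(t,*T(585,230))]))
print("knob",tri([ray(s,*S(118,80)),ray(t,*T(656,120))]))
C=[plane(t,*T(*q),15) for q in[(422,112),(708,27),(763,197),(474,286)]];print(C,np.mean(C,0))
for a,b in((1,0),(2,3)):
    d=C[b]-C[a];print(np.linalg.norm(d),np.degrees(np.arctan2(-d[0],d[1])))
for z,q in((60,(463,153)),(60,(482,216)),(35,(698,119))):print(plane(t,*T(*q),z))
E
```

```text
handle (array([465.9, -13. , 104. ]), [1.9, 1.9])
knob (array([576.2, -88.1, 125.3]), [0.4, 0.4])
[array([605.4, 161.2,  15. ]), array([ 699.5, -152.8,   15. ]), array([ 510.2, -209.2,   15. ]), array([415.6, 103.6,  15. ])] [557.7 -24.3  15. ]
327.8229369080061 16.68595130391785
326.84530537488524 16.829115461227488
[553.  113.2  60. ]
[485.9  92.8  60. ]
[ 592.9 -138.3   35. ]
```

{"method": "servo_tool", "body": {"series": [[1,[60,-60,0],-0.044],[1,[105,-110,0],-0.044],[1,[145,-160,0],-0.044],[1,[185,-210,0],-0.044],[1,[225,-255,5],-0.044],[1,[265,-300,10],-0.044],[1,[305,-345,15],-0.044],[1,[345,-385,20],-0.044],[1,[385,-425,30],-0.044],[1,[425,-470,35],-0.044],[1,[448,-497,40],-0.044],[1,[448,-497,40],-0.044],[1,[448,-497,40],-0.044],[1,[448,-497,40],-0.044]]}}

```text
time_s: 1.85
ee_pos: [465.3, -15.2, 205.7]
orientation: [[0.958, 0.286, -0.0], [0.286, -0.958, -0.001], [-0.001, 0.001, -1.0]]
wrist_force: [0.4, 0.1, -0.7]
finger_gap: 1.0
```

```bash
python3 - <<'E'
from h import *
import cv2,pickle
s=bot.sense(); c=eyes.camera_info("wrist"); f=eyes.grab_frame("wrist")
pickle.dump(c,open("w1.pkl","wb")); cv2.imwrite("pics/w1.png",f); print(s["time_s"],s["ee_pos"],s["wrist_force"],c)
E
```

```text
1.85 [465.30118523 -15.20711145 205.70943166] [ 0.37082646  0.06977861 -0.74202988] {'fx': 302.9168312583738, 'fy': 302.9168312583738, 'cx': 253.80937185177697, 'cy': 193.95206961227214, 'camera_from_world': array([[ 2.86898994e-01, -9.57959943e-01,  1.30981707e-03,
        -1.48489000e+02],
       [-9.25678973e-01, -2.76878702e-01,  2.57791823e-01,
         4.03812098e+02],
       [-2.46591579e-01, -7.51726847e-02, -9.66199597e-01,
         4.64358996e+02],
       [ 0.00000000e+00,  0.00000000e+00,  0.00000000e+00,
         1.00000000e+00]])}
```

View pics/w1.png

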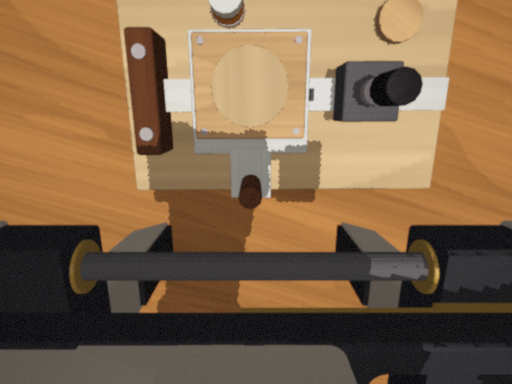

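The wrist view is square to the rail. Handle top is at about (250,193), knob top at (405,83), rail rows 79–110, stop bottom edge near x=165 and the end hole beyond the bed at about (311,95).

```bash
python3 - <<'E'
from h import *
import pickle
np.set_printoptions(precision=1,suppress=True)
s,t,w=eyes.camera_info("scene"),eyes.camera_info("top"),pickle.load(open("w1.pkl","rb"))
S=lambda x,y:(x/3.15+195,y/3.15+165); T=lambda x,y:((x-394)/3.15+195,y/3.15+140)
H,r=tri([ray(s,*S(204,33)),ray(t,*T(585,230)),ray(w,250,195)]);print("handle",H,r)
K,r2=tri([ray(s,*S(118,80)),ray(t,*T(656,120)),ray(w,405,83)]);print("knob",K,r2)
print("w only",plane(w,250,195,105),plane(w,405,83,127))
R=np.array([[.958,.286],[.286,-.958]]) # tool x,y columns
e=bot.sense()["ee_pos"]
for n,p in(("H",plane(w,250,195,105)),("K",plane(w,405,83,127)),("stop",plane(w,172,150,60)),("holeEdge",plane(w,311,95,35)),("railL",plane(w,165,94.5,35)),("railR",plane(w,446,94.5,35)),("bedL",plane(w,191,100,48)),("bedR",plane(w,311,100,48))):
    print(n,(p-e)[:2]@R, p)
E
```

```text
handle [466.7 -12.5 103.9] [1.5, 2.4, 1.4]
knob [577.7 -88.  126.7] [0.3, 1.8, 1.7]
w only [468.  -11.4 105. ] [579.3 -88.4 127. ]
H [ 3.5 -2.8] [468.  -11.4 105. ]
K [ 88.2 102.8] [579.3 -88.4 127. ]
stop [ 35.  -76.2] [477.1  67.9  60. ]
holeEdge [85.5 56. ] [563.3 -44.4  35. ]
railL [ 85.8 -86. ] [523.   91.9  35. ]
railR [ 86.1 187.5] [ 601.5 -170.2   35. ]
bedL [ 80.2 -58.4] [525.5  63.8  48. ]
bedR [80.3 53.9] [557.8 -43.8  48. ]
```

{"method": "servo_tool", "body": {"series": [[0.2,[3,-3,40],0],[0.0,[3,-3,80],0],[0.0,[3,-3,105],0],[0.0,[3,-3,119],0],[0.0,[3,-3,119],0],[-1,[3,-3,119],0],[-1,[3,-3,119],0],[-1,[3,-3,119],0],[-1,[3,-3,119],0],[-1,[3,-3,119],0],[-1,[3,-3,119],0]], "squeeze": 25}}

```text
time_s: 3.28
ee_pos: [468.2, -10.2, 87.3]
orientation: [[0.958, 0.288, 0.001], [0.288, -0.958, -0.0], [0.001, 0.001, -1.0]]
wrist_force: [-0.7, -1.2, 6.2]
finger_gap: 0.214
```

{"method": "servo_tool", "body": {"series": [[-1,[0,-4,0],0],[-1,[0,-9,0],0],[-1,[0,-14,0],0],[-1,[0,-18,0],0],[-1,[0,-21,0],0],[-1,[0,-23,0],0],[-1,[0,-23,0],0]]}}

```text
time_s: 4.15
ee_pos: [461.4, 11.9, 87.3]
orientation: [[0.957, 0.289, 0.001], [0.289, -0.957, -0.0], [0.001, 0.001, -1.0]]
wrist_force: [-1.3, -1.0, 7.1]
finger_gap: 0.213
```

{"method": "servo_tool", "body": {"series": [[-1,[0,-1,0],0],[-1,[0,-2,0],0],[-1,[0,-3,0],0],[-1,[0,-4,0],0],[-1,[0,-5,0],0],[-1,[0,-5,0],0]]}}

```text
time_s: 4.9
ee_pos: [460.2, 15.9, 87.3]
orientation: [[0.958, 0.288, 0.001], [0.288, -0.958, -0.001], [0.001, 0.001, -1.0]]
wrist_force: [-0.2, -3.2, 7.8]
finger_gap: 0.209
```

{"method": "servo_tool", "body": {"series": [[-1,[0,-1,0],0],[-1,[0,-2,0],0],[-1,[0,-3,0],0],[-1,[0,-3,0],0],[-1,[0,-3,0],0]]}}

```text
time_s: 5.52
ee_pos: [460.1, 16.1, 87.3]
orientation: [[0.958, 0.286, 0.002], [0.286, -0.958, -0.004], [0.001, 0.004, -1.0]]
wrist_force: [4.3, -14.2, 5.3]
finger_gap: 0.213
```

{"method": "servo_tool", "body": {"series": [[0,[0,1,0],0],[0,[0,1,0],0],[0,[0,1,0],0],[0,[0,1,-30],0],[0,[0,1,-70],0],[0,[0,5,-105],0],[0,[25,45,-120],0],[0,[45,80,-120],0],[0,[45,80,-120],0],[0,[45,80,-120],0]]}}

```text
time_s: 6.78
ee_pos: [524.2, -43.1, 206.2]
orientation: [[0.957, 0.289, -0.001], [0.289, -0.957, 0.001], [-0.001, -0.001, -1.0]]
wrist_force: [-0.7, -0.3, 0.6]
finger_gap: 0.501
```

```bash
python3 - <<'E'
from h import *
import cv2,pickle
s=bot.sense(); c=eyes.camera_info("wrist"); f=eyes.grab_frame("wrist")
pickle.dump((c,s["ee_pos"],s["orientation"]),open("w2.pkl","wb")); cv2.imwrite("pics/w2.png",f); print(s["time_s"],s["ee_pos"],s["wrist_force"])
E
```

```text
6.775 [524.23564443 -43.13437728 206.24883786] [-0.65670616 -0.33694754  0.56414777]
```

View pics/w2.png

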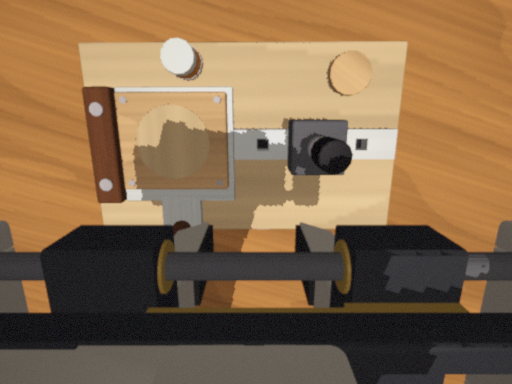

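The bed's plate now touches the stop's face (col ~117). Next hole is at (262,144), the far hole at (361,144), and the knob top at (332,155).

```bash
python3 - <<'E'
from h import *
import pickle
np.set_printoptions(precision=1,suppress=True)
w,e,O=pickle.load(open("w2.pkl","rb")); w1=pickle.load(open("w1.pkl","rb"))
print(tri([ray(w,332,155),ray(w1,405,83)]))
for n,z,u,v in(("K",127,332,155),("hole-20",35,262,144),("hole-120",35,361,144),("bedR",48,233.5,145),("bedL/stop",48,114,145)):
    print(n,O.T@(plane(w,u,v,z)-e))
E
```

```text
(array([578.2, -84.8, 133.5]), [0.8, 0.8])
K [39.4 56.6 79.1]
hole-20 [ 38.3   8.6 171.2]
hole-120 [ 38.4 109.1 171.1]
bedR [ 38.6 -19.5 158.2]
bedL/stop [  38.6 -135.9  158.3]
```

{"method": "servo_tool", "body": {"series": [[0.1,[20,30,0],0],[0.1,[39,58,10],0],[0.1,[39,58,35],0],[0.1,[39,58,65],0],[0.1,[39,58,85],0],[0.1,[39,58,92],0],[0.1,[39,58,92],0],[-1,[39,58,92],0],[-1,[39,58,92],0],[-1,[39,58,92],0],[-1,[39,58,92],0],[-1,[39,58,92],0]], "squeeze": 45}}

```text
time_s: 8.32
ee_pos: [579.4, -88.3, 115.2]
orientation: [[0.957, 0.288, 0.001], [0.288, -0.957, -0.0], [0.001, 0.0, -1.0]]
wrist_force: [-1.2, 0.4, 5.3]
finger_gap: 0.274
```

{"method": "servo_tool", "body": {"series": [[-1,[0,0,-4],0],[-1,[0,0,-8],0],[-1,[0,0,-12],0],[-1,[0,0,-15],0],[-1,[0,0,-15],0],[-1,[0,0,-15],0]]}}

```text
time_s: 9.07
ee_pos: [579.1, -88.3, 129.6]
orientation: [[0.957, 0.289, 0.0], [0.289, -0.957, -0.0], [0.0, 0.0, -1.0]]
wrist_force: [4.4, 0.0, -9.6]
finger_gap: 0.275
```

{"method": "servo_tool", "body": {"series": [[-1,[0,-4,0],0],[-1,[0,-10,0],0],[-1,[0,-17,0],0],[-1,[0,-24,0],0],[-1,[0,-31,0],0],[-1,[0,-38,0],0],[-1,[0,-44,0],0],[-1,[0,-48,0],0],[-1,[0,-50,0],0],[-1,[0,-50,0],0],[-1,[0,-50,0],0]]}}

```text
time_s: 10.45
ee_pos: [564.4, -40.1, 129.6]
orientation: [[0.957, 0.289, -0.001], [0.289, -0.957, 0.0], [-0.0, -0.001, -1.0]]
wrist_force: [3.6, 1.4, -8.9]
finger_gap: 0.278
```

```bash
python3 - <<'E'
from h import *
import cv2,pickle
s=bot.sense(); c=eyes.camera_info("wrist"); f=eyes.grab_frame("wrist")
pickle.dump((c,s["ee_pos"],s["orientation"]),open("w3.pkl","wb")); cv2.imwrite("pics/w3.png",f)
print(s["ee_pos"],s["wrist_force"],s["orientation"].T@(s["ee_pos"]-[579.1,-88.3,129.6]))
E
```

```text
[564.39765085 -40.08223481 129.61108849] [ 3.62719401  1.40897016 -8.9355928 ] [-1.53363375e-01 -5.04092085e+01  1.58033002e-02]
```

View pics/w3.png

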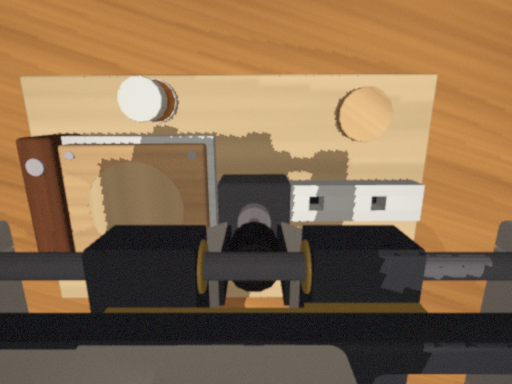

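The block followed with the knob and stands just short of the bed. The vacated holes are at (316,203) and (378,203), so the next hole is at column ~254, right under the knob. Lowering now.

{"method": "servo_tool", "body": {"series": [[-1,[0,0,3],0],[-1,[0,0,6],0],[-1,[0,0,9],0],[-1,[0,0,12],0],[-1,[0,0,14],0],[-1,[0,0,15],0],[-1,[0,0,15],0]]}}

```text
time_s: 11.38
ee_pos: [564.8, -40.5, 115.2]
orientation: [[0.957, 0.288, 0.0], [0.288, -0.957, -0.0], [0.0, 0.0, -1.0]]
wrist_force: [-1.1, 1.3, 1.2]
finger_gap: 0.275
```

{"method": "servo_tool", "body": {"series": [[-1,[0,0,1],0],[-1,[0,0,2],0],[-1,[0,0,2],0],[-1,[0,0,2],0]]}}

```text
time_s: 11.88
ee_pos: [565.3, -41.0, 115.0]
orientation: [[0.958, 0.288, 0.002], [0.288, -0.958, -0.001], [0.002, 0.002, -1.0]]
wrist_force: [-7.4, -1.2, 21.2]
finger_gap: 0.273
```

```bash
python3 - <<'E'
from h import *
import cv2
a=cv2.resize(eyes.grab_frame("wrist"),(400,300)); b=cv2.resize(eyes.grab_frame("scene")[150:255,190:330],(400,300),interpolation=cv2.INTER_CUBIC)
cv2.imwrite("pics/end.png",np.hstack([a,b])); s=bot.sense(); print(s["time_s"],s["ee_pos"],s["wrist_force"],s["finger_gap"])
E
```

```text
11.975 [565.23430037 -41.01463272 114.98973517] [-7.71239361 -0.59309427 21.34568286] 0.27594830132449744
```

View pics/end.png

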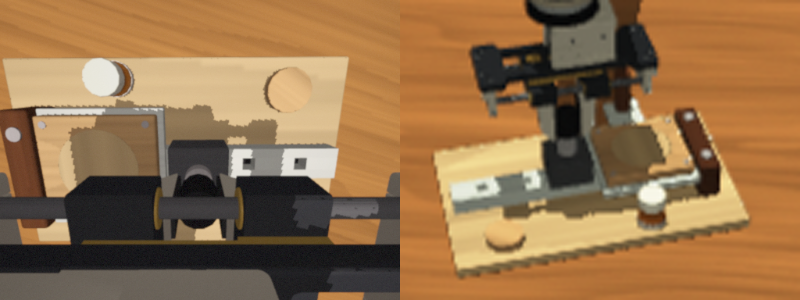

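The final views show the bed against the stop, the block just short of the bed with two empty holes behind it, the knob gripped, and the jar and disc where they were. I'm handing in.

```bash
python3 -c "
from cell import job; print(job.job_done())"
```

```text
the job is handed in; nothing more can be done
None
```

The job is handed in at about 12 s of the 48 s allowed. The bed is home, and the lock pin is down in the next hole with the knob still gripped.

- **Bed:** I slid it about 27 mm by its handle until it stopped, with the wrist force rising to about 15 N. A wrist picture then put its near edge at jig y ≈ 8 mm, against 9 mm expected when home.
- **Lock block:** I gripped the knob, lifted it 14 mm against the spring, slid the block 50 mm towards the bed and lowered it. The tool came back to its starting height (115.2 mm) with almost no force.
- **Pin:** Pressing a further 2 mm met a solid bottom at 115.0 mm. The knob was still gripped at a 45 N squeeze setting and pressed down with about 21 N at hand-in.
- **Other things:** The last pictures show the jar and disc in place. I did not re-check the egg, mug, brush or screwdriver, but the arm stayed well away from them.

One check was off: using the two wrist views, the knob's top came out at 133 mm. The scene and top views gave 125 mm, and the text's heights give 127 mm. I took the text's height, and the grip confirmed it.

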